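# Load a nested dot tray onto the sloped roller feed

## Task

Lower the small handled tray all the way into the larger open tray where that stands on the table. Then set the nested pair lengthwise between the side guides at the high end of the sloped rollers and let go there, so that it rolls down by itself to the stop without being pushed or guided. Set both down gently rather than dropping them, and leave everything else where it lies.

Things in the scene. Friction and masses are not known exactly. Their poses are not given: they have to be found in the camera images.
- carrier_center (a point): Centre, half-way up, of the larger tray: open, plywood, 60 mm wide (x), 130 long (y), 45 high, walls 3, floor 4, inside 54 x 124 mm; about 0.25 kg; same either way round. Underside 22.5 mm below this point, rim 22.5 above. Grip it across its width near the rim, mid-length.
- insert_center (a point): Centre, half-way up, of the small dark wooden tray: 46 mm wide (x), 112 long (y), walls 25 high, with a pale upright handle plate mid-tray, 12 thick (x), 60 long (y). Underside 40 mm below this point, handle top 40 above; 0.18 kg; same either way round. Seated in the larger tray (play 4 mm each side, 6 each end) it is 21.5 mm above that tray's centre, its handle 38 mm above that rim.
- lane_stop (a point): Low end of the fixed roller feed (grey lane, steel rollers, slope 6 degrees): mid-width, at the face of the dark stop plate, level with the roller tops. y points uphill along the lane (360 mm long), z square up from the rollers, x across. The stop rises 30 mm above the roller tops. A larger tray lying against the stop has its centre at y = 65, z = 22.5 mm here.
- lane_load (a point): Loading place at the lane's high end: on the plane of the roller tops, mid-width, 275 mm uphill of the stop, under the middle of a tray being loaded; axes as lane_stop. Side guides 72 mm apart inside, 88 outside, rise 9 mm above the roller tops. 16 free rollers, 18 mm diameter, 22 apart, light drag: a tray let go here starts by itself and reaches the stop within about 3 s.
- awl: Bystander: awl with dark wooden handle, 130 mm, lying on the table; origin under its middle
- tweezers: Bystander: steel tweezers, 140 mm, lying; origin under the middle
- dish: Bystander: white ceramic palette dish, 100 mm across, 22 mm high; origin under its middle
- plaque: Bystander: pale sample plaque lying flat, 90 x 120 x 9 mm; origin under its middle
- jar: Bystander: amber jar with white cap, 64 mm across, 80 mm high; origin under its middle
- weight: Bystander: dark steel veneer weight with a wire handle, 60 x 110 x 65 mm; origin under its middle
Not all that is in view belongs to the job. What is shaped like the part that bears insert_center but purple or red is not meant.

How it is judged (in metres and radians):
On the way, in this order (a step that is already met when the one before it is completed fails the run):
1. the small tray lies fully down and level inside the larger one, let go, while the larger one stands on the table (x of insert_center in the frame of carrier_center between -0.007 and 0.007 m and y of insert_center in the frame of carrier_center between -0.01 and 0.01 m and z of insert_center in the frame of carrier_center between 0.017 and 0.026 m and angle between the z axis of insert_center and the z axis of carrier_center, either way round below 0.06 rad and height (world z) of carrier_center below 0.03 m and contact force between the fingers and insert below 0.1 N), for 0.2 s.
2. the nested pair is let go on the rollers in the upper half of the lane (centre at least 190 mm from the stop) (x of insert_center in the frame of carrier_center between -0.007 and 0.007 m and y of insert_center in the frame of carrier_center between -0.01 and 0.01 m and z of insert_center in the frame of carrier_center between 0.017 and 0.026 m and angle between the z axis of insert_center and the z axis of carrier_center, either way round below 0.06 rad and x of carrier_center in the frame of lane_stop between -0.012 and 0.012 m and z of carrier_center in the frame of lane_stop between 0.012 and 0.036 m and y of carrier_center in the frame of lane_stop above 0.19 m and contact force between the fingers and carrier below 0.1 N and contact force between the fingers and insert below 0.1 N), for 0.05 s.
At the end, for the whole second after the job is handed in: The larger tray lies flat and lengthwise on the rollers against the stop (centre 58 to 73 mm from its face, within 11 mm of mid-lane, turned under 0.12 rad), the small tray level and fully down inside it (within 5 mm of seated height), both released and at rest (x of insert_center in the frame of carrier_center between -0.007 and 0.007 m and y of insert_center in the frame of carrier_center between -0.01 and 0.01 m and z of insert_center in the frame of carrier_center between 0.017 and 0.026 m and angle between the z axis of insert_center and the z axis of carrier_center, either way round below 0.06 rad and y of carrier_center in the frame of lane_stop between 0.058 and 0.073 m and x of carrier_center in the frame of lane_stop between -0.011 and 0.011 m and z of carrier_center in the frame of lane_stop between 0.017 and 0.027 m and angle between the z axis of carrier_center and the z axis of lane_stop, either way round below 0.05 rad and angle between the y axis of carrier_center and the y axis of lane_stop, either way round below 0.12 rad and linear speed of each of carrier, insert below 0.02 m/s and contact force between the fingers and carrier below 0.1 N); the robot touches nothing.
It fails at once if the small tray is let go over the larger one more than 25 mm above its seat (contact force between the fingers and insert below 0.02 N and horizontal distance between insert_center and carrier_center below 0.06 m and z of insert_center in the frame of carrier_center above 0.0465 m).
It fails at once if the larger tray is let go over the lane more than 25 mm above the rollers (x of carrier_center in the frame of lane_stop between -0.05 and 0.05 m and y of carrier_center in the frame of lane_stop between -0.06 and 0.4 m and z of carrier_center in the frame of lane_stop above 0.0475 m and contact force between the fingers and carrier below 0.02 N).
It fails at once if the gripper pushes or guides the tray on the lower half of the lane (centre under 150 mm from the stop) (x of carrier_center in the frame of lane_stop between -0.05 and 0.05 m and y of carrier_center in the frame of lane_stop between 0 and 0.15 m and z of carrier_center in the frame of lane_stop between 0.01 and 0.032 m and (contact force between the fingers and carrier above 0.5 N or contact force between the fingers and insert above 0.5 N)).
It fails at once if another thing on the table is moved more than 25 mm (distance of any of awl, tweezers, dish, plaque, jar, weight from where it was at the start of the episode above 0.025 m).
It also fails if it takes over 64 s, if anything falls off the work surface, if the arm or the gripper's body presses on something with over 40 N, if the wrist force passes 120 N, or if a joint passes its speed limit or range.

## Robot

A 6-joint arm with a two-finger parallel gripper is mounted at the origin on the work surface. World frame = base frame: x ahead of the robot, y to its left, z up, the work surface at z = 0. Lengths are in mm, angles in rad, forces in N, time in s.
With the tool pointing down it reaches from about 275 to 750 mm from the base axis. Payload 10.2 kg.
Tool frame: the origin (TCP) lies midway between the tips of the shut fingers; the grasp point (between the pads) lies 19 mm behind it; z points along the fingers, y is the direction in which the jaws open and shut (so a half turn about z gives the same grasp; the last joint's range is limited). The gripper opens to 85 mm and grips with 20 to 120 N. Pads are 22 mm wide; open, the fingers measure 114 mm over their backs; the gripper's body (76 mm by 85 mm) begins 54 mm behind the grasp point. The pads swing forward as they close: fully open they stand 13 mm farther back than shut.
Start: joints at [0.941, 0.313, 1.498, -0, 1.331, -0.223], TCP at [207.741, 482.156, 231.294] pointing down, gripper open.
Joint ranges: [-2.94, 2.94], [-0.97, 2.17], [0.19, 2.56], [-1.23, 4.37], [0.02, 3.11], [-2.88, 2.88]. Speed limits (rad/s): [2.39, 2.39, 3.01, 3.14, 3.14, 3.14].

## Interface

Orientations are given as a unit quaternion [w, x, y, z].
In Python, from rig import sense, optics, ctrl gives the robot as it stands.
- The arm moves only by the tool play_rows, never from a script. Its argument "plan" is a list of rows, each a list of 7 numbers: the shift along the world's x, y, z in mm, then the turn, a rotation vector about the world's x, y, z in rad, then the opening, from -1 (shut) to 1 (fully open), so that 0 is half open. A call has 1 to 5 rows; each row shifts and turns the pose as measured when the row begins; what a row does not reach is not made up. A row lasts 1/12 s, in which the tool goes at most 41.7 mm and 7.16 degrees, less where a joint would pass 70% of its speed; a pose out of reach is approached as far as the arm can. A call is refused whole if a number of a shift passes 41.7 or a number of a turn 0.125, either way. A call with a gripper value outside its range is refused whole. The fingers move at their own pace and stop on an object; "grip_force" is the grip in N (left out, the last holds). Time passes only in rows, so rows that do not move let the fingers close. It gives the time, the measured TCP pose, the force and the opening at its end, in the units of the state.
- sense(): the state, without advancing time (a new reading comes with each control period).
- optics.capture(name): name is "scene" or "top" or "wrist"; returns a dict with "img" (480x640x3 uint8, blue, green, red), "fx", "fy", "cx", "cy" (pixels), "dist" ([k1, k2, p1, p2, k3] as OpenCV has them; the pictures are not rectified), "world_to_cam" (4x4, takes a point from world to camera coordinates). Camera axes: x right, y up, looking along -z (the intrinsics and any distortion apply to the point x, -y, -z); pixel columns grow to the right and rows downward; lengths in mm; the calibration is good to about 2 mm. A picture is of the moment at which its call begins. There is no depth.
- ctrl.finish_job(): hands the job in, once; it reports no verdict.
The state is a dict: "time_s": time; "joints": joint angles; "dq": joint speeds; "tau": joint torques, N m; "eef_pos": TCP position; "ee_rot": TCP orientation; "force": force on the tool from outside, world axes, zero at the start; "wrist_torque": the same for the moment, N m; "grip_width": opening from 0.0 (shut) to 1.0 (fully open).
Only numpy, scipy, OpenCV 4.12 (cv2) and the standard library are available. Lean on these libraries where they do the work, as an engineer would, in place of code of your own. Each camera call takes 0.05 s, during which the arm holds its last target. There are 200 camera calls.

## Working session

There is one attempt and no reset: what is moved stays moved. The work goes in short steps, Python scripts to look and compute and a tool call to move; the robot and the scene stay as the last step left them, time stands still between calls to the robot, and variables do not carry over. Pictures are saved under pics/ and viewed, about 8 in all and at most 12, crops included, and the job is handed in when it is done.

Besides the shell and the picture viewer there is one more tool, called after "Emit:" as a command line: name --pt "numbers of a row" for each row, then --argument value for the rest. play_rows: Moves the arm, as the interface text tells. Its arguments: {"type":"object","properties":{"plan":{"type":"array"},"grip_force":{"type":"number"}},"required":["plan"]}

```bash
mkdir -p pics; ls; python3 - <<'E'
from rig import sense, optics
import cv2,numpy as np,pickle
s=sense();print({k:np.round(v,3).tolist() for k,v in s.items()})
for n in("scene","top"):
    d=optics.capture(n);cv2.imwrite(f"pics/{n}0.png",d["img"]);pickle.dump(d,open(n+"0.pkl","wb"))
    print(n,d["fx"],d["fy"],d["cx"],d["cy"],d["dist"],np.round(d["world_to_cam"],3).tolist())
E
```

```text
pics
{'time_s': 0.0, 'joints': [0.941, 0.313, 1.498, 0.0, 1.331, -0.223], 'dq': [-0.0, -0.0, 0.001, 0.0, -0.002, -0.0], 'tau': [0.0, -41.226, -25.975, -0.0, 0.004, 0.0], 'eef_pos': [207.593, 481.953, 230.736], 'ee_rot': [-0.0, 0.202, 0.979, -0.001], 'force': [-0.292, 0.217, 0.45], 'wrist_torque': [-0.036, -0.008, -0.066], 'grip_width': 0.998}
scene 604.9346027510574 604.9346027510574 319.0414419783241 237.07213736631715 [0.00637022 0.         0.         0.         0.        ] [[-0.79, 0.612, -0.017, 414.049], [-0.451, -0.563, 0.693, 142.523], [0.415, 0.555, 0.721, -1484.507], [0.0, 0.0, 0.0, 1.0]]
top 548.2345813701335 548.2345813701335 317.61947222738326 238.2780934262557 [-0.00147365  0.          0.          0.          0.        ] [[-0.049, -0.999, 0.004, -1.792], [0.978, -0.048, 0.205, -535.122], [-0.204, 0.014, 0.979, -1396.631], [0.0, 0.0, 0.0, 1.0]]
```

View pics/top0.png

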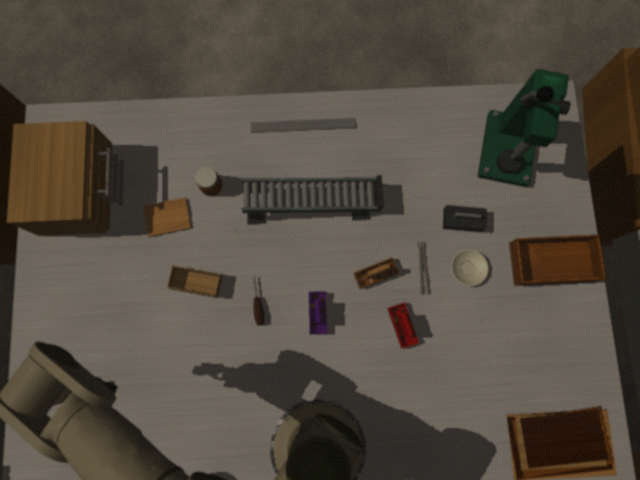

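View pics/scene0.png

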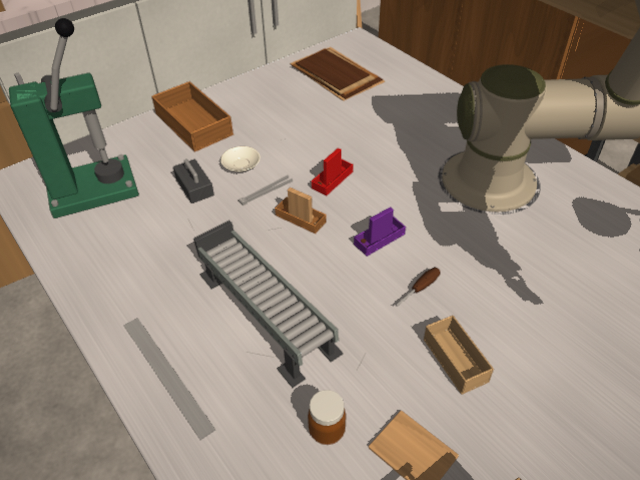

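The top view shows the insert at about (377,273), the carrier at (195,281), and the lane from (243,195) at the high end to (381,193) at the stop. The purple (318,312) and red (403,326) decoys sit nearby.

```bash
cat > h.py <<'E'
import cv2,numpy as np
from scipy.spatial.transform import Rotation as R
def K(d): return np.array([[d["fx"],0,d["cx"]],[0,d["fy"],d["cy"]],[0,0,1]])
def rays(d,px):
    u=cv2.undistortPoints(np.array(px,float).reshape(-1,1,2),K(d),np.array(d["dist"]))[:,0]
    T=np.array(d["world_to_cam"]);v=np.c_[u[:,0],-u[:,1],-np.ones(len(u))]@T[:3,:3]
    return -T[:3,:3].T@T[:3,3],v
def plane(d,px,z):
    o,v=rays(d,px);return o+v*((z-o[2])/v[:,2:])
def tri(d1,p1,d2,p2):
    A=0;b=0
    for d,p in((d1,p1),(d2,p2)):
        o,v=rays(d,[p]);v=v[0]/np.linalg.norm(v[0]);P=np.eye(3)-np.outer(v,v);A=A+P;b=b+P@o
    return np.linalg.solve(A,b)
def proj(d,X):
    T=np.array(d["world_to_cam"]);c=np.atleast_2d(X)@T[:3,:3].T+T[:3,3];c*=[1,-1,-1]
    return cv2.projectPoints(c,np.zeros(3),np.zeros(3),K(d),np.array(d["dist"]))[0][:,0]
E
python3 - <<'E'
import pickle,cv2,numpy as np
from h import *
d=pickle.load(open("top0.pkl","rb"));im=d["img"]
c=cv2.resize(im[160:350,150:410],None,fx=3,fy=3,interpolation=cv2.INTER_CUBIC)
cv2.imwrite("pics/c1.png",cv2.convertScaleAbs(c,alpha=1.6))
s=pickle.load(open("scene0.pkl","rb"))["img"]
c=cv2.resize(s[180:400,190:500],None,fx=2.5,fy=2.5,interpolation=cv2.INTER_CUBIC);cv2.imwrite("pics/c2.png",c)
for p,z in(((377,273),25),((195,281),45),((318,312),25),((243,195),70),((381,193),40)):print(p,plane(d,[p],z).round(0))
E
```

```text
(377, 273) [[ 438. -182.   25.]]
(195, 281) [[438. 299.  45.]]
(318, 312) [[343. -20.  25.]]
(243, 195) [[659. 165.  70.]]
(381, 193) [[ 655. -207.   40.]]
```

View pics/c1.png

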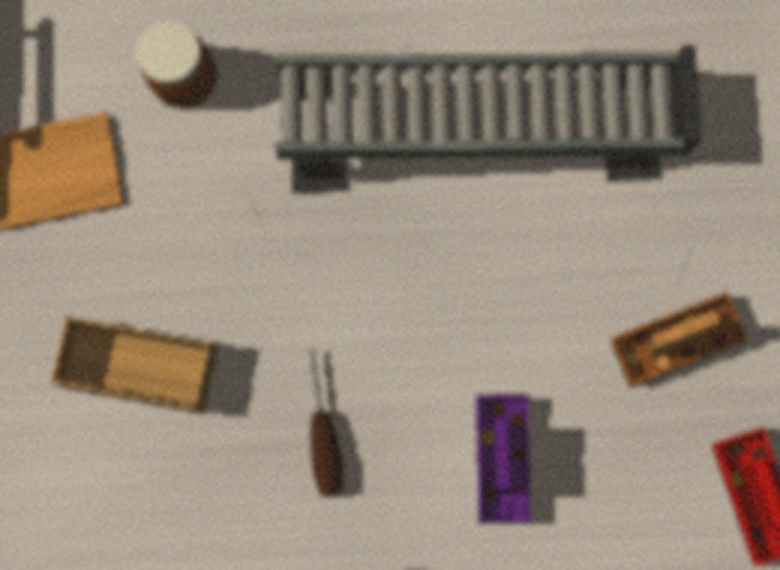

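View pics/c2.png

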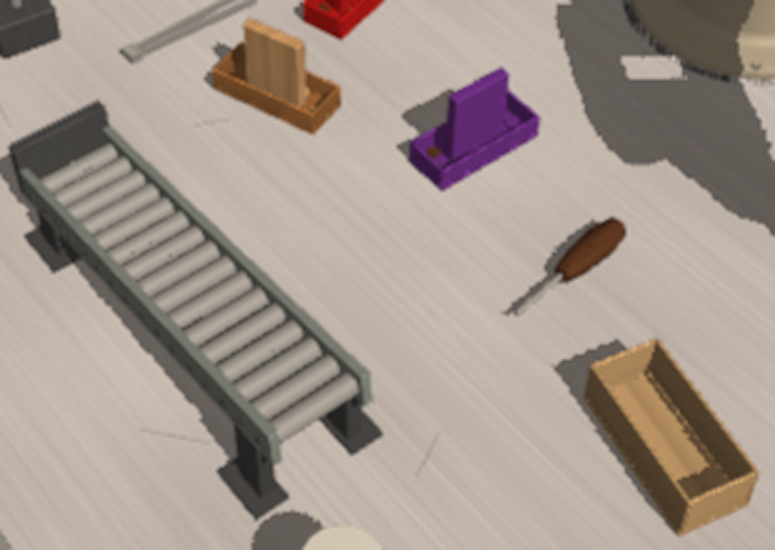

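```bash
python3 - <<'E'
import pickle
from h import *
t=pickle.load(open("top0.pkl","rb"));s=pickle.load(open("scene0.pkl","rb"))
T=lambda *p:[((u+.5)/3-.5+150,(v+.5)/3-.5+160) for u,v in p]
S=lambda *p:[((u+.5)/2.5-.5+190,(v+.5)/2.5-.5+180) for u,v in p]
def box(P,n):
    P=P[:,:2];ax=(P[1]-P[0]+P[2]-P[3])/2
    print(n,P.mean(0).round(1),"L",np.linalg.norm(ax).round(1),"W",np.linalg.norm((P[3]-P[0]+P[2]-P[1])/2).round(1),"long-axis deg",np.degrees(np.arctan2(ax[1],ax[0])).round(1))
box(plane(t,T((612,342),(727,294),(748,338),(632,386)),25),"ins top")
box(plane(t,T((67,318),(214,345),(207,411),(52,383)),45),"car top")
box(plane(s,S((587,374),(657,340),(755,468),(684,533))[1:]+S((587,374)),45),"car scene")
box(plane(s,S((214,70),(314,118),(340,92),(250,45)),25),"ins scene")
for n,a,b in(("hi+x",(277,59),(272,432)),("hi-x",(277,150),(366,378)),("stop+x",(688,48),(13,147)),("stop-x",(690,148),(104,103)),):
    p=tri(t,T(a)[0],s,S(b)[0]);print(n,p.round(1),"resid",(proj(t,p)[0]-T(a)[0]).round(1))
E
```

```text
ins top [ 438.6 -180.3] L 112.4 W 43.1 long-axis deg -70.3
car top [437.8 299.7] L 135.2 W 58.0 long-axis deg -103.1
car scene [448.4 311.8] L 132.1 W 70.2 long-axis deg 74.9
ins scene [ 441.9 -171.3] L 108.7 W 43.1 long-axis deg 106.1
hi+x [694.2 164.1  93.4] resid [-0.1  0.1]
hi-x [613.2 166.4  88. ] resid [-0.1  0.1]
stop+x [ 692.3 -199.9   77.9] resid [-0.  0.]
stop-x [ 603.1 -197.    75.5] resid [ 0.6 -0.7]
```

The close crops show the insert, carrier, lane and stop clearly, and the two views agree to about 1 cm. Now moving over the insert for a wrist look.

Emit:
play_rows --pt "11.5 -33 0 0 0 -0.0425 1" --pt "11.5 -33 0 0 0 -0.0425 1" --pt "11.5 -33 0 0 0 -0.0425 1" --pt "11.5 -33 0 0 0 -0.0425 1" --pt "11.5 -33 0 0 0 -0.0425 1"

```text
time_s: 0.52
eef_pos: [263.4, 314.3, 228.0]
ee_rot: [-0.002, 0.304, 0.953, -0.002]
force: [1.2, 0.2, 1.4]
grip_width: 1.003
```

Emit:
play_rows --pt "11.5 -33 0 0 0 -0.0425 1" --pt "11.5 -33 0 0 0 -0.0425 1" --pt "11.5 -33 0 0 0 -0.0425 1" --pt "11.5 -33 0 0 0 -0.0425 1" --pt "11.5 -33 0 0 0 -0.0425 1"

```text
time_s: 0.93
eef_pos: [320.3, 141.2, 227.2]
ee_rot: [-0.002, 0.408, 0.913, -0.002]
force: [1.2, 0.7, 0.3]
grip_width: 0.996
```

Emit:
play_rows --pt "11.5 -33 0 0 0 -0.0425 1" --pt "11.5 -33 0 0 0 -0.0425 1" --pt "11.5 -33 0 0 0 -0.0425 1" --pt "11.5 -33 0 0 0 -0.0425 1" --pt "11.5 -33 0 0 0 -0.0425 1"

```text
time_s: 1.35
eef_pos: [377.6, -32.7, 227.2]
ee_rot: [-0.002, 0.507, 0.862, -0.001]
force: [1.2, 1.1, 0.4]
grip_width: 0.997
```

Emit:
play_rows --pt "11.5 -33 0 0 0 -0.0425 1" --pt "11.5 -33 0 0 0 -0.0425 1" --pt "11.5 -33 0 0 0 -0.0425 1" --pt "11.5 -33 0 0 0 -0.0425 1" --pt "11.5 -33 0 0 0 -0.0425 1"

```text
time_s: 1.77
eef_pos: [435.3, -207.2, 226.2]
ee_rot: [-0.003, 0.601, 0.799, -0.001]
force: [-0.6, 0.3, -0.6]
grip_width: 1.003
```

```bash
cat > w.py <<'E'
import sys,pickle
from h import *
from rig import sense,optics
n=sys.argv[1];d=optics.capture("wrist");s=sense()
pickle.dump((d,s),open(n+".pkl","wb"));cv2.imwrite(f"pics/{n}.png",d["img"])
r=R.from_quat(np.roll(s["ee_rot"],-1)).as_matrix()
print(np.round(s["eef_pos"],1),"tool y deg",np.degrees(np.arctan2(r[1,1],r[0,1])).round(2),"z",r[:,2].round(4),"w",round(s["grip_width"],3),"t",s["time_s"],"cam",rays(d,[(0,0)])[0].round(0))
E
python3 w.py w1
```

```text
[ 436.5 -212.3  225.7] tool y deg 15.75 z [-5.1e-03 -1.0e-04 -1.0e+00] w 1.0 t 1.8167 cam [ 415. -139.  370.]
```

View pics/w1.png

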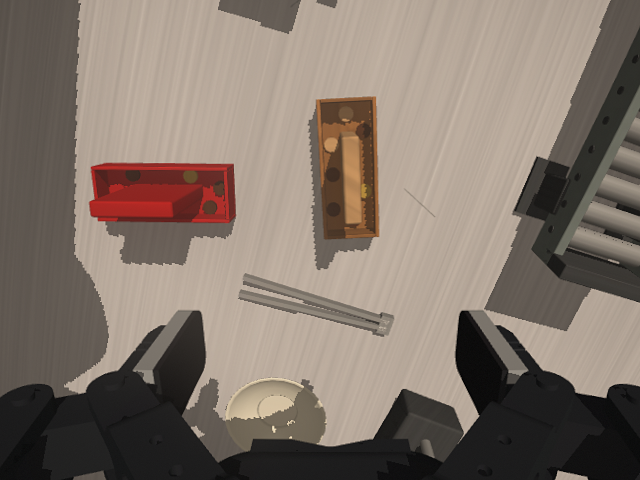

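The wrist view shows the insert with rim corners (317,100), (375,97), (378,237), (324,239) and handle top at about (342–361, 136–223).

```bash
python3 - <<'E'
import pickle
from h import *
d,s=pickle.load(open("w1.pkl","rb"))
for q,z in((((317,100),(324,239),(378,237),(375,97)),25),(((341.5,136),(346,223),(361,222),(357,136)),80)):
    P=plane(d,q,z)[:,:2];a=(P[1]-P[0]+P[2]-P[3])/2;w=(P[3]-P[0]+P[2]-P[1])/2
    print(P.mean(0).round(1),np.linalg.norm(a).round(1),np.linalg.norm(w).round(1),np.degrees(np.arctan2(a[1],a[0])).round(1))
E
```

```text
[ 440.3 -178.9] 111.4 44.7 -71.3
[ 439.9 -178. ] 58.8 10.3 -70.4
```

Emit:
play_rows --pt "2 17 -30 0 0 0.03 0.6" --pt "2 17 -30 0 0 0.03 0.6" --pt "0 0 -20 0 0 0 0.6" --pt "0 0 0 0 0 0 0.6"

```text
time_s: 2.15
eef_pos: [440.7, -181.2, 142.1]
ee_rot: [-0.002, 0.581, 0.814, -0.002]
force: [0.4, 0.3, -0.2]
grip_width: 0.799
```

```bash
python3 w.py w2
```

```text
[ 441.3 -181.6  143.9] tool y deg 18.92 z [-0.0028 -0.0021 -1.    ] w 0.795 t 2.2 cam [ 417. -113.  286.]
```

Emit:
play_rows --pt "-1 3 -26 0 0 0 0.3" --pt "0 0 -26 0 0 0 0.3" --pt "0 0 -22 0 0 0 0.3" --pt "0 0 -14 0 0 0 0.3" --pt "0 0 0 0 0 0 0.3"

```text
time_s: 2.62
eef_pos: [443.9, -181.5, 60.3]
ee_rot: [0.006, 0.581, 0.814, -0.002]
force: [0.1, 0.9, -0.8]
grip_width: 0.649
```

```bash
python3 w.py w3
```

```text
[ 444.5 -181.9   61.6] tool y deg 18.9 z [ 0.0089 -0.0109 -0.9999] w 0.649 t 2.6667 cam [ 419. -112.  203.]
```

View pics/w3.png

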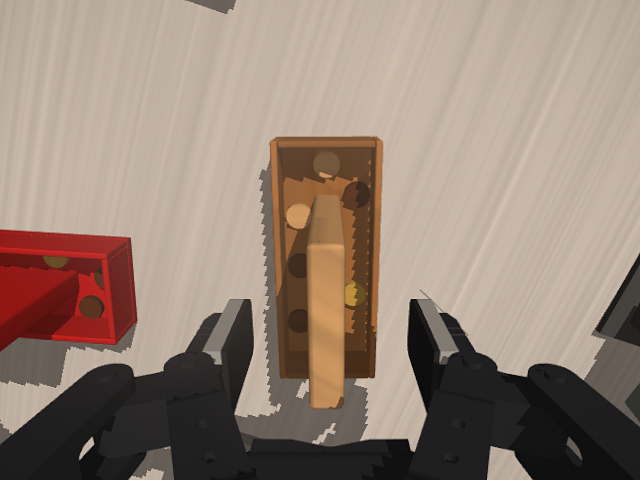

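The wrist view shows the fingers straddling the pale handle, which runs from (325,200) to (326,405). I'll correct the small offset and tilt, go lower and grip.

Emit:
play_rows --pt "-4 3.5 -8 0.011 0.009 0 0.3" --pt "0 0 -4 0 0 0 0.3" --pt "0 0 0 0 0 0 0.3" --grip_force 50

```text
time_s: 2.92
eef_pos: [442.1, -179.7, 52.8]
ee_rot: [0.003, 0.582, 0.814, 0.0]
force: [-0.6, -0.2, -0.2]
grip_width: 0.646
```

```bash
python3 w.py w4
```

```text
[ 442.2 -179.7   53. ] tool y deg 18.88 z [ 0.0047 -0.0029 -1.    ] w 0.648 t 2.9667 cam [ 417. -111.  196.]
```

Emit:
play_rows --pt "-3 1 -5 0.003 0.005 0 0.3" --pt "0 0 0 0 0 0 -0.4" --pt "0 0 0 0 0 0 -1" --pt "0 0 0 0 0 0 -1" --pt "0 0 0 0 0 0 -1"

```text
time_s: 3.38
eef_pos: [439.6, -179.1, 49.1]
ee_rot: [0.001, 0.582, 0.814, -0.0]
force: [1.1, 0.5, -3.3]
grip_width: 0.13
```

Emit:
play_rows --pt "0 0 0 0 0 0 -1" --pt "0 0 0 0 0 0 -1" --pt "0 0 0 0 0 0 -1" --pt "0 0 0 0 0 0 -1" --pt "0 0 0 0 0 0 -1"

```text
time_s: 3.8
eef_pos: [439.3, -178.9, 48.8]
ee_rot: [0.0, 0.581, 0.814, -0.0]
force: [-1.0, 0.4, -1.2]
grip_width: 0.13
```

Emit:
play_rows --pt "0 0 15 0 0 0 -1" --pt "0 0 30 0 0 0 -1" --pt "0 0 35 0 0 0 -1" --pt "0 20 25 0 0 -0.04 -1" --pt "0 30 0 0 0 -0.044 -1"

```text
time_s: 4.22
eef_pos: [437.7, -130.1, 156.3]
ee_rot: [-0.002, 0.618, 0.786, 0.0]
force: [0.1, -0.3, -2.1]
grip_width: 0.13
```

Emit:
play_rows --pt "0 30 0 0 0 -0.044 -1" --pt "0 30 0 0 0 -0.044 -1" --pt "0 30 0 0 0 -0.044 -1" --pt "0 30 0 0 0 -0.044 -1" --pt "0 30 0 0 0 -0.044 -1"

```text
time_s: 4.63
eef_pos: [437.0, 25.2, 158.5]
ee_rot: [0.0, 0.706, 0.708, 0.001]
force: [0.5, 0.1, -1.9]
grip_width: 0.129
```

Emit:
play_rows --pt "0 30 0 0 0 -0.044 -1" --pt "0 30 0 0 0 -0.044 -1" --pt "0 30 0 0 0 -0.044 -1" --pt "0 30 0 0 0 -0.044 -1" --pt "0 20 0 0 0 -0.03 -1"

```text
time_s: 5.05
eef_pos: [434.7, 173.7, 158.5]
ee_rot: [0.0, 0.778, 0.628, 0.001]
force: [0.1, 0.2, -2.0]
grip_width: 0.132
```

Emit:
play_rows --pt "0 0 0 0 0 0 -1" --pt "0 0 0 0 0 0 -1"

```text
time_s: 5.22
eef_pos: [433.8, 177.2, 158.1]
ee_rot: [-0.0, 0.777, 0.629, 0.001]
force: [-0.5, 0.4, -2.5]
grip_width: 0.132
```

```bash
python3 w.py w5
```

```text
[433.8 176.9 158.1] tool y deg -12.04 z [ 0.001   0.0014 -1.    ] w 0.137 t 5.2667 cam [448. 247. 302.]
```

View pics/w5.png

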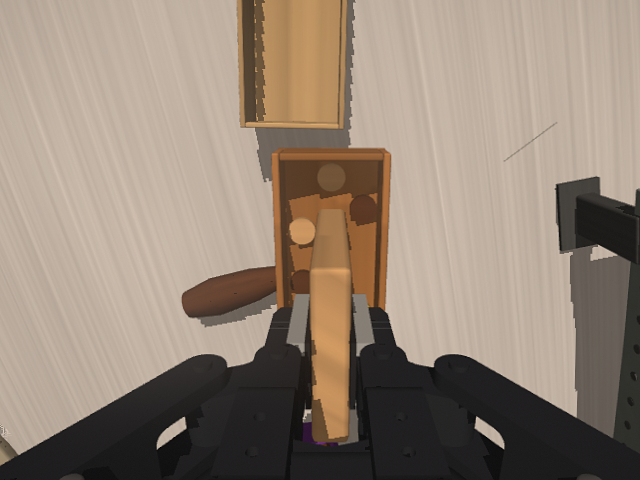

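The wrist view shows the carrier's near edge at (241,127)–(345,128), and the held insert straight in the grip with its rim end at (273–390,153).

```bash
python3 - <<'E'
import pickle
from h import *
d,s=pickle.load(open("w5.pkl","rb"))
P=plane(d,[(241,127.5),(345,128.5),(351.5,1),(238,1)],45)[:,:2]
a=lambda v:np.degrees(np.arctan2(v[1],v[0])).round(1)
print("near w",np.linalg.norm(P[1]-P[0]).round(1),"top w",np.linalg.norm(P[2]-P[3]).round(1),a(P[2]-P[1]),a(P[3]-P[0]),a(P[0]-P[1])-90)
ax=(P[2]-P[1])+(P[3]-P[0]);ax/=np.linalg.norm(ax);print("car",a(ax),((P[0]+P[1])/2+65*ax).round(1))
Q=plane(d,[(273,152),(390,152),(386.5,290),(275,290)],134.3)[:,:2]
ax=(Q[2]-Q[1])+(Q[3]-Q[0]);print("ins near-w",np.linalg.norm(Q[1]-Q[0]).round(1),a(-ax),a(Q[0]-Q[1])-90); ax=-ax/np.linalg.norm(ax)
print("ins centre",((Q[0]+Q[1])/2-56*ax).round(1),"tcp",np.round(s["eef_pos"],1))
E
```

```text
near w 60.4 top w 61.8 75.4 76.6 77.19999999999999
car 76.0 [440.6 305.4]
ins near-w 44.9 77.7 77.9
ins centre [433.3 177.5] tcp [433.8 176.9 158.1]
```

Emit:
play_rows --pt "2 28 0 0 0 -0.018 -1" --pt "2 28 0 0 0 -0.018 -1" --pt "0 0 0 0 0 0 -1" --pt "0 0 0 0 0 0 -1"

```text
time_s: 5.6
eef_pos: [438.8, 230.9, 157.9]
ee_rot: [0.0, 0.79, 0.613, 0.0]
force: [-0.7, -1.0, -1.2]
grip_width: 0.13
```

```bash
python3 w.py w6
```

```text
[438.8 230.7 158. ] tool y deg -14.47 z [ 4.e-04  5.e-04 -1.e+00] w 0.132 t 5.65 cam [456. 300. 302.]
```

View pics/w6.png

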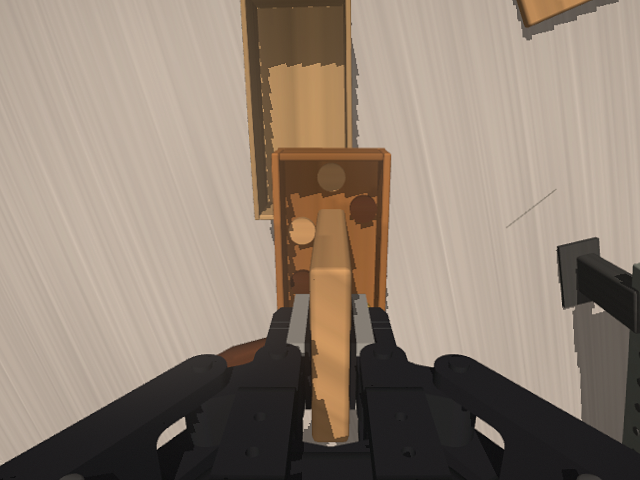

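The carrier's near-left corner is at (257,219), with its left edge running to (243,5) and its right edge from (352,148) to (351,5).

```bash
python3 - <<'E'
import pickle
from h import *
d,s=pickle.load(open("w6.pkl","rb"))
P=plane(d,[(257,219),(243,5),(351.5,5),(352,145)],45)[:,:2]
a=lambda v:np.degrees(np.arctan2(v[1],v[0])).round(1)
print(P.round(1),a(P[1]-P[0]),a(P[2]-P[3]))
ax=(P[1]-P[0])/np.linalg.norm(P[1]-P[0])+(P[2]-P[3])/np.linalg.norm(P[2]-P[3]);ax/=np.linalg.norm(ax);n=np.array([ax[1],-ax[0]])
w=(P[2]-P[0])@n;print("w",w.round(1),"axis",a(ax),"centre",(P[0]+65*ax+w/2*n).round(1))
E
```

```text
[[396.4 249.4]
 [424.  366.4]
 [481.1 351.3]
 [463.4 278.1]] 76.7 76.4
w 58.7 axis 76.6 centre [440.1 305.7]
```

Emit:
play_rows --pt "0 32 0 0 0 0.017 -1" --pt "1 32 0 0 0 0 -1" --pt "1 6 -10 0 0 0 -1" --pt "0 0 -16 0 0 0 -1" --pt "0 0 -16 0 0 0 -1"

```text
time_s: 6.07
eef_pos: [444.3, 297.8, 117.7]
ee_rot: [0.001, 0.787, 0.617, 0.003]
force: [-0.3, 0.1, -2.8]
grip_width: 0.138
```

Emit:
play_rows --pt "0 0 0 0 0 0 -1" --pt "0 0 0 0 0 0 -1" --pt "0 0 0 0 0 0 -1"

```text
time_s: 6.32
eef_pos: [443.7, 294.2, 115.2]
ee_rot: [0.001, 0.788, 0.616, -0.0]
force: [0.4, 0.8, -1.9]
grip_width: 0.133
```

```bash
python3 w.py w7
```

```text
[444.  294.3 115.6] tool y deg -13.96 z [ 0.0016 -0.0011 -1.    ] w 0.138 t 6.3667 cam [460. 364. 259.]
```

Emit:
play_rows --pt "-3 10.5 -4 0 0 0.008 -1" --pt "0 0 -4 0 0 0 -1" --pt "0 0 0 0 0 0 -1" --pt "0 0 0 0 0 0 -1"

```text
time_s: 6.7
eef_pos: [441.8, 305.6, 109.1]
ee_rot: [0.001, 0.785, 0.619, 0.002]
force: [-0.5, -0.1, -1.3]
grip_width: 0.13
```

```bash
python3 w.py w8
```

```text
[441.8 305.5 109.1] tool y deg -13.51 z [ 5.1e-03  4.0e-04 -1.0e+00] w 0.129 t 6.75 cam [457. 375. 253.]
```

View pics/w8.png

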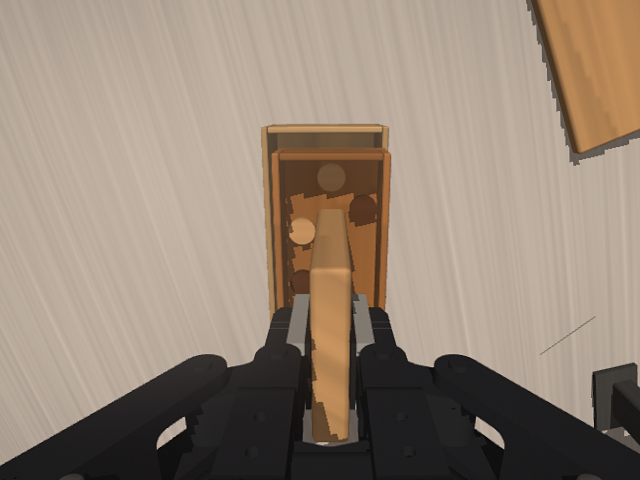

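The carrier's far rim corners are at (262,127) and (388,126), and the insert's far corners at (273,152) and (390,152).

```bash
python3 - <<'E'
import pickle
from h import *
d,s=pickle.load(open("w8.pkl","rb"))
C=plane(d,[(262,127),(388,126)],45)[:,:2];I=plane(d,[(273,151.5),(390,151.5)],85.3)[:,:2]
ax=np.array([np.cos(np.radians(76.5)),np.sin(np.radians(76.5))])
c=C.mean(0)-65*ax;i=I.mean(0)-56*ax
print(np.linalg.norm(C[1]-C[0]),np.linalg.norm(I[1]-I[0]),"car",c.round(1),"ins",i.round(1),"need",(c-i).round(1))
E
```

```text
59.124289941406985 44.91953458051732 car [438.9 305.6] ins [441.8 305.9] need [-2.9 -0.3]
```

Emit:
play_rows --pt "-3 -0.5 -10 0 0.005 0 -1" --pt "0 0 -6 0 0 0 -1" --pt "0 0 0 0 0 0 -1" --pt "0 0 0 0 0 0 -1"

```text
time_s: 7.08
eef_pos: [438.3, 304.9, 91.3]
ee_rot: [-0.0, 0.785, 0.619, -0.0]
force: [0.7, -0.0, -1.5]
grip_width: 0.131
```

```bash
python3 w.py w9
```

```text
[438.3 304.8  91.3] tool y deg -13.5 z [-7.e-04  2.e-04 -1.e+00] w 0.131 t 7.1333 cam [455. 375. 235.]
```

Emit:
play_rows --pt "1.5 0 -8 0 0 0 -1" --pt "0 0 -8 0 0 0 -1" --pt "0 0 -8 0 0 0 -1" --pt "0 0 -3 0 0 0 -1" --pt "0 0 0 0 0 0 -1"

```text
time_s: 7.55
eef_pos: [440.1, 304.7, 61.3]
ee_rot: [-0.0, 0.785, 0.619, -0.0]
force: [0.3, -0.1, -2.1]
grip_width: 0.135
```

```bash
python3 w.py w10
```

```text
[440.  304.7  61.5] tool y deg -13.52 z [-6.e-04  2.e-04 -1.e+00] w 0.132 t 7.6 cam [456. 374. 205.]
```

Emit:
play_rows --pt "0 0 -4 0 0 0 -1" --pt "0 0 -3 0 0 0 -1" --pt "0 0 0 0 0 0 -1" --pt "0 0 0 0 0 0 -1"

```text
time_s: 7.93
eef_pos: [440.4, 304.9, 54.3]
ee_rot: [-0.0, 0.785, 0.619, 0.0]
force: [-0.6, -0.3, -2.4]
grip_width: 0.131
```

Emit:
play_rows --pt "0 0 -2.5 0 0 0 -1" --pt "0 0 0 0 0 0 -1" --pt "0 0 0 0 0 0 -1"

```text
time_s: 8.18
eef_pos: [441.6, 305.3, 53.2]
ee_rot: [0.001, 0.785, 0.619, 0.002]
force: [-0.8, 0.9, -2.1]
grip_width: 0.132
```

Emit:
play_rows --pt "0 0 0 0 0 0 -0.6" --pt "0 0 0 0 0 0 -0.2" --pt "0 0 0 0 0 0 0.3" --pt "0 0 5 0 0 0 0.7" --pt "0 0 8 0 0 0 1"

```text
time_s: 8.6
eef_pos: [441.4, 305.2, 66.2]
ee_rot: [0.0, 0.785, 0.619, 0.002]
force: [0.1, -0.4, 0.8]
grip_width: 0.759
```

Emit:
play_rows --pt "0 0 8 0 0 0 1" --pt "0 0 0 0 0 0 1" --pt "0 0 0 0 0 0 1" --pt "0 0 0 0 0 0 1" --pt "0 0 0 0 0 0 1"

```text
time_s: 9.02
eef_pos: [442.5, 305.8, 78.1]
ee_rot: [0.001, 0.785, 0.619, 0.004]
force: [0.7, -0.4, 0.9]
grip_width: 1.0
```

```bash
python3 w.py w11
```

```text
[442.5 305.8  78. ] tool y deg -13.51 z [ 0.0074  0.0034 -1.    ] w 0.999 t 9.0667 cam [458. 375. 222.]
```

View pics/w11.png

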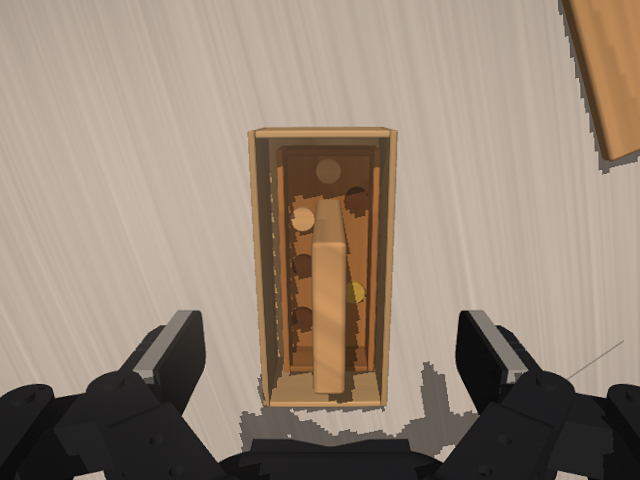

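The insert is seated and free inside the carrier. The carrier rim corners are at (250,130), (397,130), (386,406), (265,405), and the fingers straddle it.

```bash
python3 - <<'E'
import pickle
from h import *
d,s=pickle.load(open("w11.pkl","rb"))
for q,z in((((265,405),(250,130),(397,130),(386,406)),45),(((289,373),(278,148),(381,148),(374,372)),29),(((316,392),(314,243),(344,243),(344,392)),84)):
    P=plane(d,q,z)[:,:2];a=(P[1]-P[0]+P[2]-P[3])/2
    print(P.mean(0).round(1),np.linalg.norm(a).round(1),np.linalg.norm((P[3]-P[0]+P[2]-P[1])/2).round(1),np.degrees(np.arctan2(a[1],a[0])).round(1))
E
```

```text
[439.3 305.5] 130.3 59.0 76.6
[442.  304.7] 113.8 44.7 76.9
[441.4 305.4] 58.5 10.3 76.7
```

Emit:
play_rows --pt "-2.5 -0.5 -18 -0.003 0.007 0 1" --pt "0 0 -18 0 0 0 1" --pt "0 0 -14 0 0 0 1" --pt "0 0 0 0 0 0 1" --pt "0 0 0 0 0 0 1" --grip_force 60

```text
time_s: 9.48
eef_pos: [439.9, 305.3, 26.3]
ee_rot: [-0.0, 0.785, 0.619, 0.0]
force: [-0.5, -0.1, 0.2]
grip_width: 0.998
```

```bash
python3 w.py w12
```

```text
[439.8 305.2  26.4] tool y deg -13.5 z [ 6.e-04  5.e-04 -1.e+00] w 1.004 t 9.5333 cam [456. 375. 170.]
```

Emit:
play_rows --pt "0 0 -6 0 0 0 1" --pt "0 0 -3 0 0 0 1" --pt "0 0 0 0 0 0 1" --pt "0 0 0 0 0 0 0.4" --pt "0 0 0 0 0 0 -0.2"

```text
time_s: 9.95
eef_pos: [441.0, 305.7, 18.9]
ee_rot: [0.001, 0.785, 0.619, 0.002]
force: [-0.5, -0.1, -0.4]
grip_width: 0.751
```

Emit:
play_rows --pt "0 0 0 0 0 0 -0.4" --pt "0 0 0 0 0 0 -1" --pt "0 0 0 0 0 0 -1" --pt "0 0 0 0 0 0 -1" --pt "0 0 0 0 0 0 -1"

```text
time_s: 10.37
eef_pos: [441.0, 305.8, 19.4]
ee_rot: [0.0, 0.785, 0.619, 0.002]
force: [-0.2, -1.3, -1.3]
grip_width: 0.693
```

```bash
python3 w.py w13
```

```text
[441.  305.8  19.4] tool y deg -13.5 z [ 0.0042  0.0021 -1.    ] w 0.688 t 10.4167 cam [457. 375. 164.]
```

Emit:
play_rows --pt "0 0 8 -0.002 0.004 0 -1" --pt "0 0 20 0 0 0 -1" --pt "0 0 30 0 0 0 -1" --pt "5 -5 30 0 0 0.02 -1" --pt "15 -15 25 0 0 0.03 -1"

```text
time_s: 10.83
eef_pos: [453.8, 284.9, 130.7]
ee_rot: [-0.003, 0.768, 0.64, -0.01]
force: [0.4, 1.2, -5.8]
grip_width: 0.687
```

Emit:
play_rows --pt "22 -22 20 0 0 0.03 -1" --pt "22 -22 20 0 0 0.03 -1" --pt "22 -22 20 0 0 0.03 -1" --pt "22 -22 15 0 0 0.03 -1" --pt "22 -22 10 0 0 0.03 -1"

```text
time_s: 11.25
eef_pos: [564.3, 171.8, 225.3]
ee_rot: [-0.002, 0.714, 0.7, -0.009]
force: [0.4, 1.0, -5.1]
grip_width: 0.687
```

Emit:
play_rows --pt "20 -20 5 0 0 0.025 -1" --pt "12 -10 0 0 0 0.01 -1" --pt "0 0 0 0 0 0 -1" --pt "0 0 0 0 0 0 -1"

```text
time_s: 11.58
eef_pos: [600.4, 134.4, 233.2]
ee_rot: [-0.001, 0.702, 0.712, -0.009]
force: [-0.8, 0.5, -4.6]
grip_width: 0.687
```

```bash
python3 w.py w14
```

```text
[600.2 134.5 233. ] tool y deg 0.76 z [-0.0146 -0.0126 -0.9998] w 0.686 t 11.6333 cam [601. 208. 376.]
```

View pics/w14.png

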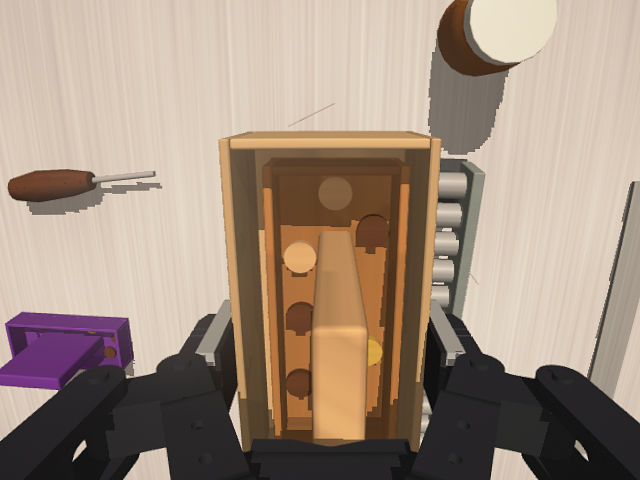

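The pair is held level. The lane's high end is partly visible at (440–484,160), hidden by the tray. I'll shift sideways so the lane's high end is in view.

Emit:
play_rows --pt "-20 -22 0 0.006 -0.007 0 -1" --pt "-22 -22 0 0.006 -0.007 0 -1" --pt "-20 -22 0 0 0 0 -1" --pt "0 0 0 0 0 0 -1" --pt "0 0 0 0 0 0 -1"

```text
time_s: 12.05
eef_pos: [530.8, 71.3, 230.3]
ee_rot: [-0.003, 0.7, 0.714, -0.002]
force: [1.0, -0.4, -4.6]
grip_width: 0.684
```

```bash
python3 w.py w15
```

```text
[530.9  71.5 230.4] tool y deg 1.11 z [-0.0078  0.001  -1.    ] w 0.692 t 12.1 cam [530. 143. 374.]
```

View pics/w15.png

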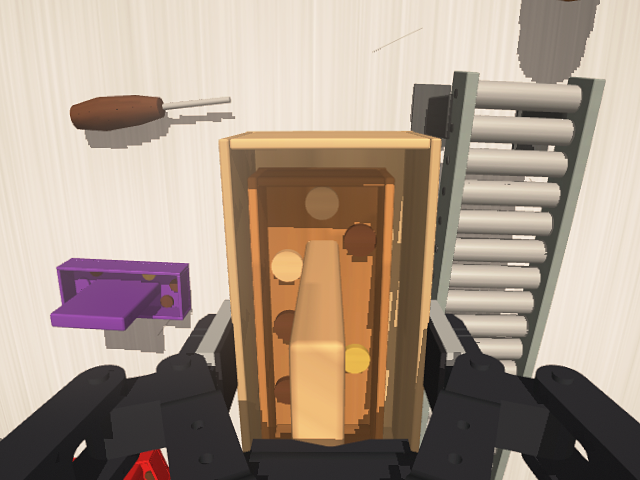

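```bash
python3 - <<'E'
import pickle
from h import *
d,s=pickle.load(open("w15.pkl","rb"))
o,v=rays(d,[(453,72),(479,73),(581,78),(605,80),(450,262),(548,260),(565,255)])
t=np.tan(np.radians(6))
for zh in(86,89,92,95):
    k=(zh+(o[1]-165)*t-o[2])/(v[:,2]-v[:,1]*t);P=o+v*k[:,None]
    print(zh,"out w",np.linalg.norm(P[3]-P[0]).round(1),"in w",np.linalg.norm(P[2]-P[1]).round(1),"mid hi",P[:4].mean(0).round(1),"low in mid",P[4:6].mean(0).round(1),"w",(P[5,0]-P[4,0]).round(1), "angles",[np.degrees(np.arctan2(*(P[a]-P[b])[:2])).round(1) for a,b in((1,4),(2,5),(3,6))])
E
python3 - <<'E'
import cv2,numpy as np
im=cv2.imread("pics/w15.png")
for r in (100,150,200,250,275):
    print(r,cv2.cvtColor(im,cv2.COLOR_BGR2GRAY)[r,436:612:2].tolist())
E
```

```text
86 out w 99.7 in w 66.8 mid hi [654.3 167.9  86.3] low in mid [655.1  38.2  72.7] w 73.8 angles [np.float64(1.3), np.float64(-1.9), np.float64(-0.0)]
89 out w 98.6 in w 66.1 mid hi [653.  167.7  89.3] low in mid [653.8  39.3  75.8] w 73.1 angles [np.float64(1.3), np.float64(-1.9), np.float64(-0.0)]
92 out w 97.6 in w 65.4 mid hi [651.8 167.4  92.3] low in mid [652.5  40.4  78.9] w 72.3 angles [np.float64(1.3), np.float64(-1.9), np.float64(-0.0)]
95 out w 96.6 in w 64.7 mid hi [650.5 167.1  95.2] low in mid [651.2  41.4  82. ] w 71.5 angles [np.float64(1.3), np.float64(-1.9), np.float64(-0.0)]
100 [54, 53, 52, 52, 52, 50, 62, 64, 60, 75, 74, 74, 74, 71, 145, 158, 158, 159, 158, 158, 128, 131, 131, 132, 133, 132, 134, 134, 134, 136, 136, 136, 137, 138, 139, 140, 141, 141, 143, 143, 143, 144, 145, 146, 148, 148, 149, 150, 150, 150, 152, 154, 155, 156, 157, 159, 159, 160, 161, 162, 163, 164, 165, 165, 165, 166, 168, 169, 168, 167, 168, 170, 143, 74, 66, 67, 67, 139, 154, 153, 154, 154, 156, 222, 221, 223, 223, 219]
150 [188, 188, 154, 160, 179, 71, 72, 72, 73, 71, 77, 152, 157, 157, 156,
[... 962 characters left out ...]
, 204, 205, 204, 206, 205, 205, 205, 205, 206, 205, 205, 205, 204, 204, 204, 205, 206, 206, 206, 213, 97, 67, 67, 67, 85, 153, 151, 153, 154, 145, 235, 231, 232, 233, 235, 228, 228, 230, 229, 229, 230, 232, 232, 232, 233, 231, 236, 232, 227, 231, 229, 232, 227]
275 [70, 68, 137, 157, 159, 159, 158, 157, 215, 215, 215, 214, 215, 216, 216, 215, 216, 217, 217, 217, 217, 217, 218, 218, 218, 218, 220, 220, 220, 219, 221, 220, 219, 220, 219, 219, 220, 219, 218, 219, 219, 218, 218, 218, 218, 218, 216, 216, 217, 216, 216, 217, 152, 67, 69, 68, 94, 158, 154, 154, 154, 178, 234, 232, 233, 231, 235, 233, 230, 230, 230, 231, 230, 233, 230, 232, 233, 232, 233, 235, 228, 231, 231, 231, 228, 233, 229, 228]
```

```bash
python3 - <<'E'
import pickle
from h import *
d,s=pickle.load(open("w15.pkl","rb"))
L={100:(463.5,475.5,589.5,602),150:(457.5,469,578,590),200:(450.7,462,567,578),250:(443.7,455.5,555,566),275:(439.5,451.5,549,559)}
t=np.tan(np.radians(6))
for zh in(86,89,92,95):
  M=[]
  for r,c in L.items():
    o,v=rays(d,[(x,r) for x in c]);k=(zh+(o[1]-165)*t-o[2])/(v[:,2]-v[:,1]*t);P=o+v*k[:,None]
    M.append([*P[:,0],P[:,0].mean(),P[:,1].mean(),P[3,0]-P[0,0],P[2,0]-P[1,0]])
  M=np.array(M);p=np.polyfit(M[:,5],M[:,4],1)
  print(zh,M[[0,2,4]].round(1).tolist(),"slope deg",np.degrees(p[0]).round(2),"x at y=80",np.polyval(p,80).round(1))
# hi end of -x guide & +x guide top at row 72..79
E
```

```text
86 [[613.2, 621.0, 696.5, 705.0, 658.9, 153.2, 91.8, 75.5], [612.8, 620.7, 695.9, 704.0, 658.4, 85.5, 91.2, 75.2], [611.6, 620.6, 695.5, 703.3, 657.7, 26.6, 91.7, 74.8]] slope deg 0.46 x at y=80 658.3
89 [[612.3, 620.0, 694.8, 703.2, 657.6, 153.1, 90.8, 74.7], [611.9, 619.8, 694.2, 702.2, 657.0, 86.1, 90.3, 74.5], [610.7, 619.7, 693.8, 701.5, 656.4, 27.8, 90.8, 74.1]] slope deg 0.46 x at y=80 657.0
92 [[611.5, 619.1, 693.0, 701.3, 656.2, 153.0, 89.9, 73.9], [611.0, 618.8, 692.5, 700.4, 655.7, 86.7, 89.4, 73.7], [609.9, 618.8, 692.1, 699.7, 655.1, 29.0, 89.8, 73.3]] slope deg 0.46 x at y=80 655.6
95 [[610.6, 618.1, 691.3, 699.5, 654.9, 152.9, 88.9, 73.2], [610.2, 617.9, 690.8, 698.6, 654.4, 87.3, 88.4, 72.9], [609.0, 617.8, 690.3, 697.9, 653.8, 30.2, 88.9, 72.5]] slope deg 0.46 x at y=80 654.3
```

Row profiles give the guide edges. The lane centre is about x = 653.5 at y = 80, the uphill axis is about 89.5°, and the roller tops are at about z = 77 there. Moving over it and pitching the tray by 6°.

Emit:
play_rows --pt "18 1 0 0.02 -0.004 -0.007 -1" --pt "24 2 0 0.021 -0.004 -0.007 -1" --pt "24 2 0 0.021 0 -0.007 -1" --pt "24 2 0 0.021 0 -0.007 -1" --pt "20 1 -5 0.021 0 0 -1"

```text
time_s: 12.52
eef_pos: [642.7, 86.6, 227.3]
ee_rot: [-0.038, 0.707, 0.705, 0.039]
force: [0.2, 0.2, -4.7]
grip_width: 0.693
```

Emit:
play_rows --pt "6 0 -15 0 0 0 -1" --pt "0 0 -20 0 0 0 -1" --pt "0 0 -20 0 0 0 -1" --pt "0 0 0 0 0 0 -1" --pt "0 0 0 0 0 0 -1"

```text
time_s: 12.93
eef_pos: [652.6, 92.0, 166.5]
ee_rot: [-0.039, 0.705, 0.707, 0.039]
force: [0.1, 0.4, -4.9]
grip_width: 0.692
```

```bash
python3 w.py w16
```

```text
[652.4  92.1 166.3] tool y deg 0.19 z [-0.0013  0.1108 -0.9938] w 0.693 t 12.9833 cam [652. 148. 318.]
```

Emit:
play_rows --pt "1 -12 -18 -0.006 0 -0.012 -1" --pt "0 0 -16 0 0 0 -1" --pt "0 0 -6 0 0 0 -1" --pt "0 0 0 0 0 0 -1" --pt "0 0 0 0 0 0 -1"

```text
time_s: 13.4
eef_pos: [655.8, 81.9, 132.4]
ee_rot: [-0.033, 0.708, 0.704, 0.04]
force: [0.6, 0.5, -5.2]
grip_width: 0.686
```

```bash
python3 w.py w17; python3 - <<'E'
import pickle
from h import *
from rig import optics
t=optics.capture("top");pickle.dump(t,open("top1.pkl","wb"))
s=optics.capture("scene");pickle.dump(s,open("scene1.pkl","wb"))
im=pickle.load(open("w17.pkl","rb"))[0]["img"];g=cv2.cvtColor(im,cv2.COLOR_BGR2GRAY)
for r in (60,80,100,120): print(r,g[r,180:480:4].tolist())
E
```

```text
[656.   81.9 132.6] tool y deg -0.35 z [ 0.0102  0.1039 -0.9945] w 0.685 t 13.45 cam [654. 138. 283.]
60 [205, 202, 202, 202, 202, 198, 159, 198, 212, 202, 199, 205, 205, 202, 202, 205, 203, 207, 199, 202, 207, 207, 206, 213, 204, 213, 209, 209, 214, 211, 207, 201, 210, 205, 207, 210, 203, 211, 213, 203, 205, 215, 207, 203, 205, 211, 111, 117, 116, 115, 116, 114, 114, 114, 112, 113, 114, 113, 110, 113, 110, 109, 111, 109, 110, 111, 109, 110, 102, 194, 202, 203, 203, 209, 206]
80 [209, 201, 205, 201, 205, 197, 200, 196, 210, 202, 203, 204, 204, 203, 201, 205, 203, 206, 202, 200, 207, 208, 205, 214, 205, 212, 209, 209, 213, 211, 207, 201, 210, 207, 209, 211, 204, 211, 214, 206, 205, 214, 208, 203, 206, 211, 203, 219, 117, 116, 117, 116, 115, 115, 113, 114, 114, 115, 111, 113, 112, 111, 111, 111, 112, 109, 109, 104, 197, 197, 203, 202, 205, 210, 205]
100 [210, 203, 206, 201, 205, 198, 200, 196, 208, 205, 185, 144, 145, 146, 146, 82, 82, 150, 163, 163, 163, 167, 166, 166, 165, 164, 163, 163, 162, 161, 161, 160, 164, 164, 162, 162, 161, 162, 160, 160, 159, 159, 159, 160, 159, 160, 161, 162, 162, 164, 144, 142, 142, 140, 139, 118, 71, 68, 92, 142, 141, 141, 141, 167, 186, 200, 201, 201, 196, 198, 203, 200, 206, 210, 205]
120 [209, 206, 205, 201, 204, 200, 199, 196, 204, 208, 206, 145, 145, 146, 147, 89, 155, 157, 156, 157, 157, 157, 157, 157, 157, 157, 158, 158, 158, 158, 157, 157, 158, 158, 157, 158, 158, 158, 158, 158, 157, 158, 157, 157, 157, 157, 157, 157, 157, 157, 156, 157, 157, 156, 156, 156, 158, 68, 125, 143, 142, 143, 132, 202, 206, 200, 203, 200, 198, 199, 204, 201, 205, 210, 205]
```

```bash
python3 - <<'E'
import pickle
from h import *
d,s=pickle.load(open("w17.pkl","rb"));g=cv2.cvtColor(d["img"],cv2.COLOR_BGR2GRAY)
print(g[120,220:245].tolist(),g[120,404:434].tolist());
for r in(150,170):print(d["img"][r,205:260:3].tolist(),d["img"][r,405:455:3].tolist())
t=np.tan(np.radians(6))
for zh in(92,95,98):
    o,v=rays(d,[(222.5,120),(238.5,120),(410.5,120),(428.5,120)]);k=(zh+(o[1]-165)*t-o[2])/(v[:,2]-v[:,1]*t);P=o+v*k[:,None];print(zh,P.round(1).tolist(),P[:,0].mean().round(1))
c=np.array(s["eef_pos"]);rot=R.from_quat(np.roll(s["ee_rot"],-1)).as_matrix()
print("px of ideal far rim corners",proj(d,[c+rot@[sx*65,sy*30,-25.6] for sx in(-1,1) for sy in(-1,1)]).round(0).tolist())
E
```

```text
[206, 177, 137, 140, 145, 144, 145, 145, 145, 145, 145, 147, 146, 146, 146, 147, 147, 147, 138, 127, 89, 81, 80, 76, 155] [158, 162, 94, 78, 68, 67, 65, 94, 125, 142, 143, 143, 143, 143, 142, 142, 142, 144, 143, 143, 143, 143, 143, 141, 132, 155, 205, 202, 202, 204]
[[179, 196, 213], [177, 193, 210], [178, 194, 211], [186, 203, 220], [191, 208, 224], [99, 143, 183], [106, 152, 194], [105, 153, 195], [74, 101, 127], [61, 80, 96], [63, 84, 101], [61, 80, 99], [61, 79, 97], [58, 76, 92], [55, 73, 88], [56, 74, 90], [55, 72, 88], [67, 94, 117], [67, 93, 116]] [[51, 71, 90], [47, 65, 82], [48, 67, 84], [47, 65, 81], [49, 68, 86], [49, 68, 86], [50, 69, 86], [50, 71, 89], [50, 70, 89], [96, 139, 180], [101, 150, 194], [100, 150, 194], [162, 175, 190], [185, 202, 218], [182, 198, 215], [181, 196, 212], [181, 197, 214]]
[[181, 198, 214], [178, 194, 212], [177, 193, 210], [183, 200, 218], [187, 205, 221], [121, 152, 179], [105, 152, 194], [106, 151, 194], [92, 133, 168], [63, 84, 103], [63, 84, 103], [58, 78, 95], [57, 75, 93], [58, 78, 99], [53, 71, 88], [55, 73, 91], [53, 71, 88], [49, 72, 100], [44, 66, 96]] [[47, 66, 84], [46, 64, 82], [47, 67, 83], [48, 66, 83], [48, 68, 85], [49, 68, 86], [49, 70, 87], [49, 70, 88], [70, 101, 129], [103, 153, 196], [102, 150, 194], [89, 135, 174], [184, 199, 217], [185, 202, 220], [181, 197, 213], [184, 199, 216], [180, 197, 214]]
92 [[609.2, 154.9, 90.9], [616.1, 154.8, 90.9], [690.7, 154.2, 90.9], [698.6, 154.2, 90.9]] 653.6
95 [[609.9, 154.6, 93.9], [616.7, 154.5, 93.9], [690.1, 154.0, 93.8], [697.9, 154.0, 93.8]] 653.7
98 [[610.6, 154.4, 96.9], [617.3, 154.3, 96.9], [689.6, 153.8, 96.8], [697.2, 153.8, 96.8]] 653.7
px of ideal far rim corners [[250.0, 507.0], [416.0, 507.0], [222.0, 137.0], [445.0, 137.0]]
```

Emit:
play_rows --pt "-2.5 -0.5 -12 0 0.01 -0.002 -1" --pt "0 0 -10 0 0 0 -1" --pt "0 0 0 0 0 0 -1" --pt "0 0 0 0 0 0 -1"

```text
time_s: 13.88
eef_pos: [653.5, 81.4, 109.6]
ee_rot: [-0.036, 0.709, 0.703, 0.037]
force: [-0.1, 0.7, -5.0]
grip_width: 0.688
```

```bash
python3 w.py w18
```

```text
[653.3  81.4 109.4] tool y deg -0.47 z [ 8.000e-04  1.037e-01 -9.946e-01] w 0.686 t 13.9333 cam [653. 138. 260.]
```

Emit:
play_rows --pt "0.5 0 -4 0 0 0 -1" --pt "0 0 -1 0 0 0 -1" --pt "0 0 0 0 0 0 -1"

```text
time_s: 14.18
eef_pos: [654.1, 81.4, 104.2]
ee_rot: [-0.036, 0.709, 0.703, 0.037]
force: [-0.5, 0.6, -4.4]
grip_width: 0.687
```

Emit:
play_rows --pt "0 0 -2 0 0 0 -1" --pt "0 0 0 0 0 0 -1" --pt "0 0 0 0 0 0 -1"

```text
time_s: 14.43
eef_pos: [654.3, 81.4, 102.3]
ee_rot: [-0.036, 0.709, 0.703, 0.037]
force: [0.6, -0.1, -5.2]
grip_width: 0.691
```

Emit:
play_rows --pt "0 0 -2 0 0 0 -1" --pt "0 0 0 0 0 0 -1" --pt "0 0 0 0 0 0 -1"

```text
time_s: 14.68
eef_pos: [654.4, 81.4, 100.3]
ee_rot: [-0.036, 0.709, 0.703, 0.037]
force: [0.5, 0.3, -4.9]
grip_width: 0.69
```

Emit:
play_rows --pt "0 0 -1.5 0 0 0 -1" --pt "0 0 0 0 0 0 -1" --pt "0 0 0 0 0 0 -1"

```text
time_s: 14.93
eef_pos: [654.4, 81.4, 98.8]
ee_rot: [-0.036, 0.709, 0.703, 0.037]
force: [-0.3, 0.2, -5.9]
grip_width: 0.685
```

Emit:
play_rows --pt "0 0 -1.5 0 0 0 -1" --pt "0 0 0 0 0 0 -1" --pt "0 0 0 0 0 0 -1"

```text
time_s: 15.18
eef_pos: [654.7, 81.3, 98.2]
ee_rot: [-0.035, 0.709, 0.703, 0.038]
force: [-0.6, -1.3, -5.3]
grip_width: 0.692
```

```bash
python3 w.py w19
```

```text
[654.7  81.3  98.1] tool y deg -0.47 z [ 0.0038  0.1035 -0.9946] w 0.689 t 15.2333 cam [654. 138. 249.]
```

Emit:
play_rows --pt "-0.5 0 -1.5 0 0.003 0 -1" --pt "0 0 0 0 0 0 -1" --pt "0 0 0 0 0 0 -1"

```text
time_s: 15.48
eef_pos: [654.9, 81.3, 98.2]
ee_rot: [-0.036, 0.709, 0.703, 0.038]
force: [0.1, -0.7, -4.9]
grip_width: 0.69
```

Emit:
play_rows --pt "0 0 -1.5 0 0 0 -1" --pt "0 0 0 0 0 0 -1" --pt "0 0 0 0 0 0 -1"

```text
time_s: 15.73
eef_pos: [655.1, 81.3, 98.0]
ee_rot: [-0.035, 0.709, 0.703, 0.038]
force: [1.1, -1.2, -3.5]
grip_width: 0.69
```

The tray has stalled on the rollers at TCP z = 98.0, so it is in contact. Releasing.

Emit:
play_rows --pt "0 0 0 0 0 0 1" --pt "0 0 0 0 0 0 1" --pt "0 0 0 0 0 0 1" --pt "0 -1 8 0 0 0 1" --pt "0 -2 20 0 0 0 1"

```text
time_s: 16.15
eef_pos: [654.2, 78.6, 124.1]
ee_rot: [-0.037, 0.709, 0.703, 0.037]
force: [0.2, -0.5, -0.2]
grip_width: 1.0
```

Emit:
play_rows --pt "0 0 30 0 0 0 1" --pt "0 5 35 0 0 0 1" --pt "0 10 30 0 0 0 1" --pt "0 0 0 0 0 0 1" --pt "0 0 0 0 0 0 1"

```text
time_s: 16.57
eef_pos: [654.7, 93.1, 230.7]
ee_rot: [-0.034, 0.709, 0.703, 0.04]
force: [0.5, -0.1, -1.2]
grip_width: 1.0
```

```bash
cat > chk.py <<'E'
import sys,pickle
from h import *
from rig import sense,optics
t=optics.capture("top");s=optics.capture("scene");print(sense()["time_s"])
pickle.dump((t,s),open(sys.argv[1],"wb"))
r=pickle.load(open("top0.pkl","rb"))
df=cv2.absdiff(t["img"],r["img"]).max(2);m=(df>45).astype(np.uint8);m[:150]=0;m[225:]=0;m[:,:230]=0;m[:,400:]=0
m=cv2.morphologyEx(m,cv2.MORPH_OPEN,np.ones((2,2)))
c=sorted(cv2.findContours(m,0,2)[0],key=cv2.contourArea)[-2:]
for x in c: print("new blob",cv2.boundingRect(x),cv2.contourArea(x))
E
python3 chk.py k1.pkl
```

```text
16.6667
new blob (244, 180, 25, 45) 325.0
new blob (243, 151, 47, 20) 646.0
```

Emit:
play_rows --pt "-20 15 5 0 0 0 1" --pt "-30 25 5 0 0 0 1" --pt "-35 25 0 0 0 0 1" --pt "-35 25 0 0 0 0 1" --pt "-35 25 0 0 0 0 1"

```text
time_s: 17.08
eef_pos: [500.2, 201.7, 231.1]
ee_rot: [-0.038, 0.713, 0.699, 0.035]
force: [-0.2, 0.6, -0.5]
grip_width: 1.001
```

Emit:
play_rows --pt "-30 25 0 0 0 0 1" --pt "-30 25 0 0 0 0 1" --pt "-20 10 0 0 0 0 1" --pt "0 0 0 0 0 0 1" --pt "0 0 0 0 0 0 1"

```text
time_s: 17.5
eef_pos: [407.7, 265.9, 226.2]
ee_rot: [-0.041, 0.712, 0.701, 0.03]
force: [0.6, -0.5, 0.3]
grip_width: 0.999
```

Emit:
play_rows --pt "0 0 0 0 0 0 1" --pt "0 0 0 0 0 0 1" --pt "0 0 0 0 0 0 1" --pt "0 0 0 0 0 0 1" --pt "0 0 0 0 0 0 1"

```text
time_s: 17.92
eef_pos: [410.0, 263.6, 224.1]
ee_rot: [-0.041, 0.713, 0.699, 0.029]
force: [-0.0, 0.0, 0.1]
grip_width: 1.001
```

Emit:
play_rows --pt "0 0 0 0 0 0 1" --pt "0 0 0 0 0 0 1" --pt "0 0 0 0 0 0 1" --pt "0 0 0 0 0 0 1" --pt "0 0 0 0 0 0 1"

```text
time_s: 18.33
eef_pos: [411.0, 262.8, 223.8]
ee_rot: [-0.041, 0.714, 0.698, 0.029]
force: [0.0, 0.3, 0.4]
grip_width: 1.004
```

```bash
python3 chk.py k2.pkl; python3 - <<'E'
import pickle,cv2
t,s=pickle.load(open("k2.pkl","rb"))
a=cv2.resize(t["img"][150:350,140:500],(800,444),interpolation=cv2.INTER_CUBIC)[:,:]
b=cv2.resize(s["img"][180:330,180:350],(480,424),interpolation=cv2.INTER_CUBIC)
cv2.imwrite("pics/f.png",cv2.hconcat([cv2.resize(t["img"][160:230,230:400],(400,165),interpolation=cv2.INTER_CUBIC),cv2.resize(s["img"][200:360,170:360],(400,337),interpolation=cv2.INTER_CUBIC)[:165]]) if 0 else cv2.vconcat([cv2.convertScaleAbs(cv2.resize(t["img"][165:235,230:400],(480,198),interpolation=cv2.INTER_CUBIC),alpha=1.6),b[:400]]))
E
```

```text
18.4333
new blob (369, 189, 4, 10) 19.5
new blob (336, 185, 4, 16) 32.5
```

Emit:
play_rows --pt "0 0 0 0 0 0 1" --pt "0 0 0 0 0 0 1" --pt "0 0 0 0 0 0 1" --pt "0 0 0 0 0 0 1" --pt "0 0 0 0 0 0 1"

```text
time_s: 18.85
eef_pos: [410.9, 263.0, 224.0]
ee_rot: [-0.041, 0.714, 0.699, 0.029]
force: [-0.0, -0.2, -0.1]
grip_width: 0.996
```

Emit:
play_rows --pt "0 0 0 0 0 0 1" --pt "0 0 0 0 0 0 1" --pt "0 0 0 0 0 0 1" --pt "0 0 0 0 0 0 1" --pt "0 0 0 0 0 0 1"

```text
time_s: 19.27
eef_pos: [410.9, 263.0, 223.9]
ee_rot: [-0.041, 0.714, 0.699, 0.029]
force: [0.3, 0.4, 0.2]
grip_width: 1.003
```

```bash
python3 chk.py k3.pkl; python3 - <<'E'
import pickle
from h import *
a=pickle.load(open("k2.pkl","rb"));b=pickle.load(open("k3.pkl","rb"))
al=np.radians(6);u=np.array([0.008,np.cos(al),np.sin(al)]);n=np.array([0,-np.sin(al),np.cos(al)]);x=np.array([1,-.008,0])
stop=np.array([651,-193,51.5])
for i,nm in((0,"top"),(1,"scene")):
    d=b[i];hsv=cv2.cvtColor(d["img"],cv2.COLOR_BGR2HSV)
    m=cv2.inRange(hsv,(5,70,25),(25,255,255))
    pr=lambda y:proj(d,[stop+u*(y+sy*65)+x*sx*30+n*45 for sx in(-1,1) for sy in(-1,1)])
    p=pr(65);lo=(p.min(0)-30).astype(int);hi=(p.max(0)+30).astype(int)
    c=m[lo[1]:hi[1],lo[0]:hi[0]];k,l,st,ce=cv2.connectedComponentsWithStats(c)
    j=1+np.argmax(st[1:,4]);bb=st[j];print(nm,"wood bbox x",bb[0]+lo[0],bb[0]+bb[2]+lo[0],"y",bb[1]+lo[1],bb[1]+bb[3]+lo[1],"area",bb[4],"minrect",cv2.minAreaRect(np.argwhere(l==j)[:,::-1].astype(np.float32)+lo.astype(np.float32)))
    print(" predicted rim",p.round(0).tolist(), "handle top",proj(d,[stop+u*(65+sy*30)+n*84 for sy in(-1,1)]).round(0).tolist())
    print(" k2-k3 change in window",cv2.absdiff(a[i]["img"],b[i]["img"])[lo[1]:hi[1],lo[0]:hi[0]].max(), "elsewhere vs start px>60",(cv2.absdiff(b[i]["img"],pickle.load(open(nm+"0.pkl","rb"))["img"]).max(2)>60).sum())
E
```

```text
19.3667
new blob (369, 188, 3, 11) 19.0
new blob (336, 184, 4, 17) 31.0
top wood bbox x 328 382 y 177 205 area 1403 minrect ((354.5, 190.5), (27.0, 53.0), 90.0)
 predicted rim [[381.0, 200.0], [332.0, 200.0], [379.0, 178.0], [330.0, 178.0]] handle top [[370.0, 184.0], [347.0, 184.0]]
 k2-k3 change in window 11 elsewhere vs start px>60 14453
scene wood bbox x 200 261 y 218 282 area 2143 minrect ((230.25003051757812, 250.25003051757812), (67.17514038085938, 36.769554138183594), 45.0)
 predicted rim [[224.0, 218.0], [257.0, 249.0], [199.0, 230.0], [231.0, 263.0]] handle top [[216.0, 217.0], [231.0, 232.0]]
 k2-k3 change in window 4 elsewhere vs start px>60 35311
```

```bash
python3 -c "
from rig import ctrl;print(ctrl.finish_job())"
```

```text
the job is handed in; nothing more can be done
None
```

I seated the small tray in the larger one on the table and released it. I then lifted the nested pair by the carrier and pitched it 6° to match the slope. I set it on the rollers at the high end and let go, and it rolled to the stop by itself. The job was handed in with about 19 s of the 64 s used.

**Placing:** The move stalled at TCP z = 98, as expected for the tray resting on the rollers. The force reading rose only slightly there, so contact was judged mainly from the stall.

**At rest:** The top camera puts the tray at pixel columns 328–382, against 330–381 predicted for a tray lying at the stop, and square to the picture axes. The scene view is consistent with the insert being fully down. Two captures 0.9 s apart show no movement.

**Not confirmed:**
- The last picture was refused because the 12-view limit was reached, so the final state was checked only by colour masks, not by eye.
- The insert shifted a few millimetres inside its play while being carried.
- I did not measure the bystanders again, but the gripper felt no unexpected contact.

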